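# Fit the red blow nozzle to the bench air coupler

## Robot

A 6-joint arm with a two-finger parallel gripper is mounted at the origin on the work surface. World frame = base frame: x ahead of the robot, y to its left, z up, the work surface at z = 0. Lengths are in m, angles in degrees, forces in N, time in s.
With the tool pointing down it reaches from about 0.4 to 0.825 m from the base axis. Payload 7 kg.
Tool frame: the origin (TCP) lies on the front face of the gripper's body, between the roots of the fingers; the fingertips stand 66 mm ahead of it and the grasp point (between the pads) lies 47 mm ahead of it; z points along the fingers, y is the line along which they close (so a half turn about z gives the same grasp; the last joint's range is limited). The gripper opens to 88 mm and grips with 3 to 60 N. Pads are 19 mm wide; open, the fingers measure 130 mm over their backs; the gripper's body (78 mm by 193 mm) begins 47 mm behind the grasp point.
Start: joints at [92.882, 20.546, 0.682, 0, -70.136, -16.507], TCP at [0.159, 0.656, 0.292] pointing down, gripper open.
Joint ranges: [-176.03, 176.03], [-82.01, 121.73], [-58.28, 71.71], [-173.87, 95.51], [-174.79, -0.11], [-173.66, 173.66]. Speed limits (degrees/s): [136.94, 136.94, 172.46, 180, 180, 180].

## Interface

Orientations are given as [roll, pitch, yaw] about the fixed x, y, z axes, in that order (R = Rz(yaw) Ry(pitch) Rx(roll)).
In Python, from plant import ctrl gives the robot as it stands.
- The arm moves only by the tool send_rows, never from a script. Its argument "deltas" is a list of rows, each a list of 2 entries, a list of its own where there are three numbers: the shift along the tool's x, y, z each as a share of 800 mm, from -1 to 1, then the turn about the tool's z as a share of 90 degrees, from -1 to 1. A call has exactly 5 rows; each row is the pose to reach, as a shift and turn from the pose commanded when the call began, along the tool's axes at that moment; what a row does not reach only later rows make up. A row lasts 1/12 s, in which the tool goes at most 41.7 mm and 7.16 degrees, less where a joint would pass 70% of its speed; a pose out of reach is approached as far as the arm can. A call with a number of a shift or a turn outside -1 to 1 is refused whole. A call with a gripper value outside its range is refused whole. "gripper" is the opening, from 0 (shut) to 1 (fully open), set as the call begins (left out, the last holds). The fingers move at their own pace and stop on an object; the grip force is fixed at half the most. Time passes only in rows, so rows that repeat a pose let the fingers close, or fill a call up. It gives the time, the measured TCP pose, the force, the opening and the grip force at its end, in the units of the state.
- ctrl.get_obs(): the state, without advancing time (a new reading comes with each control period).
- ctrl.snapshot(name): name is "side" or "top"; returns a dict with "color" (420x560x3 uint8, red, green, blue), "vertical_fov" (degrees; the focal length in pixels is half the picture's height over the tangent of half this angle, whatever the lens; pixels are square), "cx", "cy" (the principal point, pixels), "k1" (the pictures are not rectified: a ray, as slopes to the right and down, at radius r is drawn at 1 + k1 r^2 times it, then the intrinsics apply), "rvec" (rotation vector, rad) and "tvec" (3), from world to camera coordinates, as OpenCV has them. Camera axes: x right, y down, z forward; pixel columns grow to the right and rows downward; lengths in m; the calibration is good to about 2 mm. A picture is of the moment at which its call begins. There is no depth.
- ctrl.close_job(): hands the job in; it is judged then, once.
Trained networks look in a picture, given as the dict that the camera call returned (one of the last four; its "shot" number tells which), for a name from the list of things; names that differ only in an ending like _2 or _b are one class to them, and where a whole thing is asked for, a point or a joint stands for the part that bears it (a point fixed in the world has none). Each returns a list of dicts, best first, with "conf" (0 to 1); they miss things now and then, are a little off and sometimes report something else, mostly with a low value. They report only what shows in the picture. A call takes as long as a camera call. They do not tell look-alikes from the thing itself.
- ctrl.boxes_of(picture, thing): "xy" ([column, row] as shares, 0 to 1, of the picture: columns of its width, rows of its height, amid what is visible of it).
- ctrl.cut_out(picture, thing): "pixels" (420x560 bool, what is visible of it) and "xy" ([column, row] as shares, 0 to 1, of the picture: columns of its width, rows of its height, amid what is visible of it).
The state is a dict: "clock": time; "joint_pos": joint angles; "qvel": joint speeds; "tau": joint torques, N m; "tool_pos": TCP position; "orientation": TCP orientation; "force": force on the tool from outside, world axes, zero at the start; "moment": the same for the moment, N m; "opening": finger opening in m; "gripper_force": force on a finger pad.
Only numpy, scipy, OpenCV 4.12 (cv2) and the standard library are available. Lean on these libraries where they do the work, as an engineer would, in place of code of your own. Each camera call takes 0.05 s, during which the arm holds its last target. There are 200 camera calls.

## Task

Connect the red blow nozzle to the air coupler on the bench: first pull the coupler's brass sleeve back (down) until it stays back by itself when you let go, then put the red nozzle's steel plug into the mouth and press it fully home, so that the sleeve springs forward (up) again and locks it. Go gently: the coupler stands on a soft rubber buffer and must never be pushed down hard into it; leave the blue nozzle, the can and the bottle where they are, and let go at the end.

Things in the scene. Friction and masses are not known exactly. Their poses are not given: they have to be found in the camera images.
- station: Square dark steel base plate of the air station, 100 x 100 mm, fixed to the bench at some yaw; origin at the centre of its underside, on the bench top. On a rubber buffer on it stands the coupler: a 62 mm square aluminium block (18 to 36 mm above the bench), a brass hexagon (to 50 mm) and an upright steel tube whose mouth is at 104 mm.
- mouth (a point): Centre of the coupler's open upper end, 104 mm above the bench at rest (it sinks with the coupler as the buffer gives). The bore runs straight down, 18 mm in diameter, flared to about 25 mm at the rim. The plug is home when its lower end is 50 mm below this point; 1.5 mm further down is a hard stop.
- sleeve (a joint): The coupler's sleeve, in m: 0 = forward (up), grows as it is pulled back (down), 0.015 = fully back at its stop. A spring pushes it forward with about 3 N at 0 and 7 N at 0.015. Pulled back 13 mm or more and let go, it stays back by itself at about 0.010 until a plug is seated.
- flange_top (a point): Point on the sleeve's axis level with the upper face of its blue flange; 72 mm above the bench with the sleeve forward; it moves with the sleeve. The sleeve is a brass tube around the steel tube: waist 36 mm in diameter, reaching 28 mm above this point (to grip); the flange, 58 mm in diameter, 6 mm thick, lies below this point (fingertips can push on it).
- head (a joint): How far the whole coupler is pushed down into its rubber buffer, in m: about 0 at rest, 0.001 for each 8 N of downward push. It must never exceed 0.002 (16 N): that would be too hard.
- red_nozzle: Blow nozzle to fit, some 122 mm long, upright in the stand, red grip resting on its top. Origin on the axis, 66 mm below the grip; z up. Steel plug below the grip: 16 mm in diameter; its length, 57 to 75 mm, differs and is not measured (its end lies up to 9 mm above or below the origin; groove 18 to 25 mm from the end). Red round grip 26 mm in diameter, 66 to 106 mm; brass tip to 122 mm.
- red_nozzle_grip (a point): Centre of the red grip (40 mm long), on the axis, 20 mm above the grip's lower end, 86 mm above the nozzle's origin.
- blue_nozzle: A like nozzle with a blue grip, standing in the other hole; leave it.
- stand: Wooden block, 75 x 180 x 77 mm, fixed, origin at the centre of its underside, long side along its y; two upright holes, 21 mm in diameter, at y = +50 and -50 mm, one nozzle in each (which is which varies).
- drink_can: Red drink can, 52 mm in diameter, 110 mm high, standing; origin at the centre of its underside; leave it.
- cordial_bottle: Amber bottle, 56 mm in diameter, 160 mm high, standing; origin at the centre of its underside; leave it.
- jaws (a point): Point on the bore's axis, 30 mm below the mouth, where two jaws block the plug while the sleeve is forward. With the sleeve back they open and a spring valve rises between them and holds them and the sleeve back. The plug, from 26 mm deep on, pushes the valve down (3 N at first, 6 to 10 N at the end); once it is home, the jaws close in its groove and the sleeve springs forward.
There are look-alikes about, which are no part of the job. What is shaped like the red_nozzle but pink is not meant.

How it is judged:
By the outcome, as a careful person would: the job done as asked, in the order asked, and still so for the second after the job is handed in, with the robot touching nothing.
It also fails if it takes over 70 s, if anything falls off the work surface, if the arm or the gripper's body presses on something with over 40 N, if the wrist force passes 120 N, or if a joint passes its speed limit or range.

## Working session

There is one attempt and no reset: what is moved stays moved. The work goes in short steps, Python scripts to look and compute and a tool call to move; the robot and the scene stay as the last step left them, time stands still between calls to the robot, and variables do not carry over. Pictures are saved under pics/ and viewed, at most 11 in all, crops included, and the job is handed in when it is done.

Besides the shell and the picture viewer there is one more tool, called after "Emit:" in YAML: its name, and indented under it one key for each argument. send_rows: Moves the arm, as the interface text tells. Shift numbers are shares of 800 mm and turn numbers shares of 90 degrees, none past 1 either way. Its arguments: {"type":"object","properties":{"deltas":{"type":"array","items":{"type":"array"}},"gripper":{"type":"number"}},"required":["deltas"]}

```bash
mkdir -p pics; cat > h.py <<'E'
import numpy as np, cv2
from scipy.spatial.transform import Rotation as Ro
from plant import ctrl
def cam(p):
    f=210/np.tan(np.radians(p["vertical_fov"]/2))
    return f,cv2.Rodrigues(np.array(p["rvec"],float))[0],np.array(p["tvec"],float).ravel()
def ray(p,px):
    f,R,t=cam(p); d=np.array([(px[0]-p["cx"])/f,(px[1]-p["cy"])/f]); u=d.copy()
    for _ in range(30): u=d/(1+p["k1"]*(u@u))
    return -R.T@t, R.T@np.array([u[0],u[1],1])
def atz(p,px,z):
    c,d=ray(p,px); return c+d*(z-c[2])/d[2]
def proj(p,X):
    f,R,t=cam(p); q=R@np.asarray(X)+t; u=q[:2]/q[2]; u=u*(1+p["k1"]*(u@u)); return u*f+[p["cx"],p["cy"]]
def tri(p1,a,p2,b):
    c1,d1=ray(p1,a);c2,d2=ray(p2,b)
    s=np.linalg.lstsq(np.c_[d1,-d2],c2-c1,rcond=None)[0]
    return (c1+d1*s[0]+c2+d2*s[1])/2, np.linalg.norm(c1+d1*s[0]-c2-d2*s[1])
def save(p,n,crop=None,k=1):
    im=p["color"][:,:,::-1]
    if crop: im=im[crop[1]:crop[3],crop[0]:crop[2]]
    cv2.imwrite("pics/"+n,cv2.resize(im,None,fx=k,fy=k,interpolation=cv2.INTER_CUBIC))
E
python3 - <<'E'
from h import *
np.set_printoptions(precision=4,suppress=True)
P={n:ctrl.snapshot(n) for n in("side","top")}
for n,p in P.items():
    save(p,n+"0.png",k=1.4); print(n,p["vertical_fov"],p["cx"],p["cy"],p["k1"],"cam at",ray(p,(280,210)))
    for t in("station","sleeve","red_nozzle","blue_nozzle","stand","drink_can","cordial_bottle"):
        for d in ctrl.cut_out(p,t)[:4]:
            m=d["pixels"];ys,xs=np.nonzero(m); print(n,t,round(d["conf"],2),np.array(d["xy"])*[560,420],m.sum(),xs.min(),xs.max(),ys.min(),ys.max())
o=ctrl.get_obs();print(o)
E
```

```text
side 45.49544327478531 273.5715333533179 207.0416384607585 -0.1621317056686131 cam at (array([ 0.3838, -0.8113,  0.6081]), array([ 0.2458,  0.8259, -0.5076]))
side station 0.95 [209.328 216.72 ] 1941 182 246 184 242
side station 0.26 [271.6   296.688] 4546 240 312 242 344
side sleeve 0.66 [209.608 199.29 ] 376 197 223 189 207
side red_nozzle 0.82 [332.304 318.318] 698 324 342 297 356
side red_nozzle 0.59 [225.904 305.592] 627 219 234 283 341
side red_nozzle 0.3 [211.512 199.92 ] 360 197 223 188 207
side blue_nozzle 0.73 [262.696 249.018] 367 258 272 230 259
side blue_nozzle 0.32 [209.496 213.612] 1071 193 229 184 232
side stand 0.97 [273.672 300.006] 4509 240 312 243 344
side stand 0.22 [212.576 210.504] 1086 193 229 185 232
side drink_can 0.78 [350.112 238.518] 1416 335 364 209 267
side cordial_bottle 0.56 [267.68  156.912] 1106 255 277 123 184
top 44.676038772038645 282.8199386028654 202.09097891670277 -0.18149720267839184 cam at (array([0.49  , 0.0242, 1.2947]), array([ 0.0938,  0.0158, -0.9956]))
top station 0.75 [243.712 249.984] 1643 219 268 220 277
top sleeve 0.81 [243.488 254
[... 384 characters left out ...]
 0.56 [360.584 221.214] 2220 321 399 205 241
top stand 0.4 [245.392 251.79 ] 285 231 252 241 263
top drink_can 0.85 [316.68 150.78] 568 307 329 135 164
top cordial_bottle 0.87 [162.68  180.012] 641 145 176 168 195
{'clock': 0.8, 'joint_pos': array([ 92.8815,  20.544 ,   0.6827,  -0.0004, -70.135 , -16.5071]), 'qvel': array([-0.0345, -0.1335, -0.0531,  0.0142,  0.0498, -0.0571]), 'tau': array([  0.0016, -58.2281,  29.3294,   7.0027,   0.0126,  -0.    ]), 'tool_pos': array([0.159 , 0.656 , 0.2922]), 'orientation': array([-179.9966,    0.0014,  -13.6257]), 'force': array([0.3341, 0.019 , 0.9275]), 'moment': array([-0.0056, -0.0184, -0.0353]), 'gripper_force': 0.0, 'opening': 0.0877249441679046}
```

View pics/side0.png

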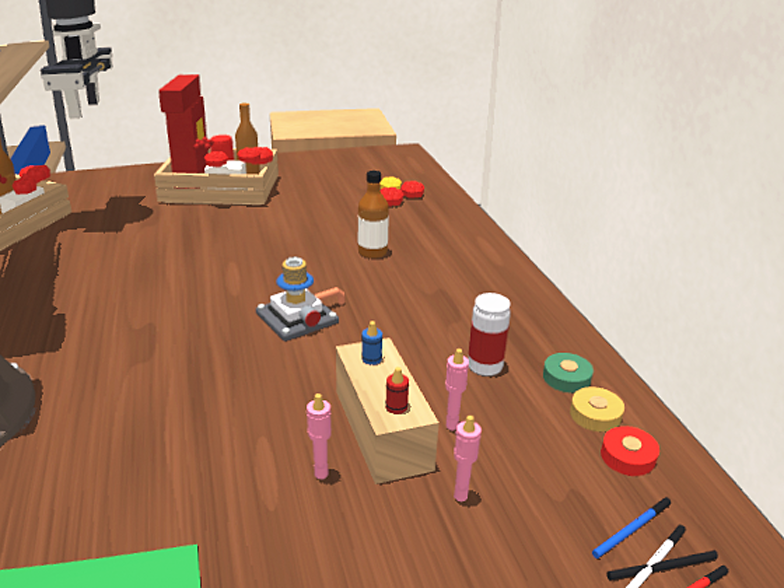

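View pics/top0.png

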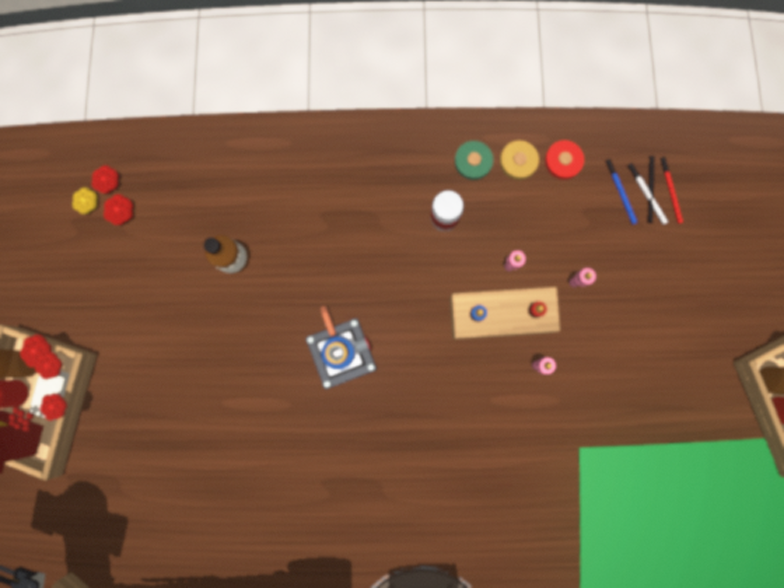

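The side view shows the station at about (209,217), the red grip in the stand at (284,280) and the blue one at (266,247). The three pink look-alikes are at about (228,310), (326,275) and (333,325). The top view shows the sleeve at (241,252), red at (384,221) and blue at (342,223). Next I'll refine these by colour.

```bash
python3 - <<'E'
from h import *
np.set_printoptions(precision=4,suppress=True)
S=ctrl.snapshot("side");T=ctrl.snapshot("top")
def col(p,c,box):
    h=cv2.cvtColor(p["color"],cv2.COLOR_RGB2HSV).astype(int);H,s,v=h[...,0],h[...,1],h[...,2]
    m=((s>130)&(v>50)&(((H<6)|(H>172)) if c=="r" else ((H>95)&(H<130))))
    k=np.zeros_like(m);x0,y0,x1,y1=box;k[y0:y1,x0:x1]=m[y0:y1,x0:x1]
    ys,xs=np.nonzero(k);print(c,k.sum(),xs.min(),xs.max(),ys.min(),ys.max(),"c",xs.mean(),ys.mean());return k
def model(p,c,r,z0,z1):  # silhouette hull of a cylinder
    a=np.linspace(0,2*np.pi,40);pts=[proj(p,[c[0]+r*np.cos(t),c[1]+r*np.sin(t),z]) for t in a for z in(z0,z1)]
    return cv2.convexHull(np.array(pts,np.float32))[:,0]
from scipy.optimize import least_squares
def fit(ms,x0,r,z0,z1):
    def f(x):
        e=[]
        for p,m in ms:
            ys,xs=np.nonzero(m);h=model(p,x,r,z0,z1)
            e+=[h[:,0].min()-xs.min()+.0,h[:,0].max()-xs.max()-1,h[:,1].min()-ys.min(),h[:,1].max()-ys.max()-1]
        return e
    s=least_squares(f,x0);print("fit",s.x,s.fun)
    return s.x
for n,c,bs,bt,r,z0,z1 in(("red","r",(270,255,298,300),(372,208,398,234),.013,.077,.117),("blue","b",(255,225,278,265),(330,212,354,236),.013,.077,.117),("flange","b",(190,180,235,215),(222,235,260,268),.029,.066,.072)):
    print(n);a=col(S,c,bs);b=col(T,c,bt)
    ys,xs=np.nonzero(b);g=atz(T,(xs.mean(),ys.mean()),(z0+z1)/2)
    fit([(S,a)],g[:2],r,z0,z1);fit([(T,b)],g[:2],r,z0,z1);fit([(S,a),(T,b)],g[:2],r,z0,z1)
for w in((322,330),(375,355),(327,386),(307,340),(353,322),(328,333),(323,308),(367,345)): print("plate/lever",w,atz(T,np.array(w)/1.4,.012 if w[0]not in(328,323,367) else .03)[:2])
for w in((452,294),(556,287),(560,331),(456,338)): print("stand",atz(T,np.array(w)/1.4,.077)[:2])
for w in((547,366),(587,276),(517,259)): print("pink",atz(T,np.array(w)/1.4,.1)[:2])
a=S["color"][165:260,160:300];b=T["color"][190:285,210:350]
c=T["color"][190:285,310:450];d=S["color"][220:315,220:360]
im=np.vstack([np.hstack([a,b]),np.hstack([d,c])])[:,:,::-1]
cv2.imwrite("pics/c1.png",cv2.resize(im,None,fx=2.8,fy=2.8,interpolation=cv2.INTER_CUBIC))
E
```

```text
red
r 335 276 291 267 295 c 283.22089552238805 282.1223880597015
r 39 379 388 216 225 c 381.7692307692308 221.4102564102564
fit [ 0.5763 -0.1974] [-0.7717 -0.0301 -1.5857 -1.3387]
fit [ 0.5729 -0.1966] [-4.0872 -0.1564 -1.0272  1.1765]
fit [ 0.5758 -0.1977] [-1.0742 -0.3339 -1.451  -1.1927 -3.6817  0.257  -2.261  -0.0229]
blue
b 269 259 272 235 259 c 265.26765799256503 248.04460966542752
b 8 338 341 222 227 c 338.75 225.0
fit [ 0.5655 -0.0944] [-4.4116 -3.7058 -2.4238 -0.7807]
fit [ 0.5655 -0.0944] [-5.4836  3.1964 -3.1679  2.967 ]
fit [ 0.5655 -0.0944] [-4.4116 -3.7058 -2.4238 -0.7807 -5.4836  3.1964 -3.1679  2.967 ]
flange
b 124 198 223 195 206 c 210.43548387096774 202.25806451612902
b 96 230 251 241 262 c 243.98958333333334 251.60416666666666
fit [0.5065 0.1311] [-0.9614 -0.0832 -0.3232  3.307 ]
fit [0.5059 0.1311] [ 1.8154  4.1457 -1.2734  0.9869]
fit [0.5065 0.1311] [-0.9614 -0.0832 -0.3232  3.307   1.8139  4.1433 -1.5401  0.7188]
plate/lever (322, 330) [0.5476 0.1712]
plate/lever (375, 355) [0.5017 0.0763]
plate/lever (327, 386) [0.4473 0.1628]
plate/lever (307, 340) [0.5299 0.1984]
plate/lever (353, 322) [0.5613 0.1152]
plate/lever (328, 333) [0.5413 0.1585]
plate/lever (323, 308) [0.5859 0.1672]
plate/lever (367, 345) [0.5193 0.0895]
stand [ 0.6033 -0.0591]
stand [ 0.6127 -0.2391]
stand [ 0.5369 -0.2435]
stand [ 0.5281 -0.0644]
pink [ 0.4778 -0.2146]
pink [ 0.6284 -0.2885]
pink [ 0.659  -0.1691]
```

View pics/c1.png

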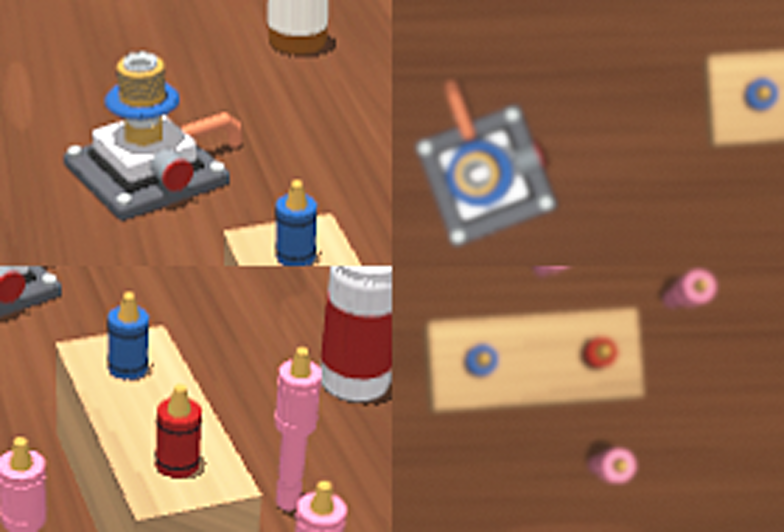

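The crop shows the coupler upright, with its lever and gauge low at block height, and red in the stand hole away from the coupler. I'll redo the fit with proper step sizes.

```bash
python3 - <<'E'
from h import *
from scipy.optimize import least_squares
np.set_printoptions(precision=4,suppress=True)
S=ctrl.snapshot("side");T=ctrl.snapshot("top")
def mask(p,c,box):
    h=cv2.cvtColor(p["color"],cv2.COLOR_RGB2HSV).astype(int);H,s,v=h[...,0],h[...,1],h[...,2]
    m=((s>110)&(v>30)&(((H<4)|(H>170)) if c=="r" else ((H>95)&(H<130))))
    k=np.zeros_like(m);x0,y0,x1,y1=box;k[y0:y1,x0:x1]=m[y0:y1,x0:x1];ys,xs=np.nonzero(k)
    return np.array([xs.min(),xs.max()+1,ys.min(),ys.max()+1])-.5
def ext(p,c,r,z0,z1):
    q=np.array([proj(p,[c[0]+r*np.cos(t),c[1]+r*np.sin(t),z]) for t in np.linspace(0,6.283,60) for z in(z0,z1)])
    return np.array([q[:,0].min(),q[:,0].max(),q[:,1].min(),q[:,1].max()])
for n,c,bs,bt,g,r,z0,z1 in(("red","r",(270,255,298,300),(372,208,398,234),(.573,-.2),.013,.077,.117),("blue","b",(255,225,278,265),(330,212,354,236),(.569,-.1),.013,.077,.117),("flange","b",(190,180,235,215),(222,235,260,268),(.507,.133),.029,.066,.072)):
    E=[(p,mask(p,c,b)) for p,b in((S,bs),(T,bt))]
    for L in(E[:1],E[1:],E):
        s=least_squares(lambda x:np.concatenate([ext(p,x,r,z0,z1)-e for p,e in L]),g,diff_step=1e-3,loss="soft_l1");print(n,s.x,s.fun)
print("bolts",atz(T,(243.2,252.8),.014)); print("mouth?",atz(T,((479-392)/2.8+210,173/2.8+190),.104),atz(S,(138/2.8+160,62/2.8+165),.104))
for a,b in(((457,238),(546,203)),((425,147),(512,115)),((425,147),(457,238))):
    d=[atz(T,((u-392)/2.8+210,v/2.8+190),.014)[:2] for u,v in(a,b)];e=d[1]-d[0];print(np.hypot(*e),np.degrees(np.arctan2(e[1],e[0])))
E
```

```text
red [ 0.5755 -0.1998] [-0.3976  0.3866 -0.1757  0.1462]
red [ 0.5725 -0.1919] [-5.5368  3.3461 -2.345   2.8635]
red [ 0.5754 -0.1997] [-0.4612  0.32   -0.2051  0.1147 -2.3633  6.6058 -3.6278  1.6127]
blue [ 0.5709 -0.099 ] [-0.422   0.4127 -0.9397  0.7826]
blue [ 0.5684 -0.0963] [-3.233   2.4723 -1.9411  2.2377]
blue [ 0.5708 -0.0988] [-0.5179  0.3126 -0.9867  0.732  -2.2085  3.5262 -2.9656  1.2419]
flange [0.5077 0.1385] [-0.3602  0.3612 -1.4461  1.0249]
flange [0.5081 0.1395] [-0.1689  0.1677 -0.6368  0.6311]
flange [0.5079 0.1394] [-0.3252  0.377  -1.6398  0.8114 -0.1392  0.1976 -0.5869  0.6813]
bolts [0.5043 0.1379 0.014 ]
mouth? [0.5057 0.1349 0.104 ] [0.506  0.1356 0.104 ]
0.08544361649488616 -69.15674111314652
0.08327734978606581 -70.47424069132514
0.08632463081965558 -160.8298868586215
```

Emit:
send_rows:
  deltas:
    - [[0.0288,0.0263,0],0]
    - [[0.0575,0.0527,0],0]
    - [[0.0863,0.079,0],0]
    - [[0.115,0.1053,0],0]
    - [[0.1438,0.1317,0],0]
  gripper: 0.5

```text
clock: 1.42
tool_pos: [0.2466, 0.5252, 0.2922]
orientation: [-180.0, -0.0, -13.6]
force: [0.1, 0.2, 0.7]
opening: 0.06
gripper_force: 0.0
```

Emit:
send_rows:
  deltas:
    - [[0.0288,0.0263,0],0]
    - [[0.0575,0.0527,0],0]
    - [[0.0863,0.079,0],0]
    - [[0.115,0.1053,0],0]
    - [[0.1438,0.1317,0],0]

```text
clock: 1.83
tool_pos: [0.3336, 0.3956, 0.2924]
orientation: [-180.0, -0.0, -13.6]
force: [0.3, -0.4, 0.9]
opening: 0.0442
gripper_force: 0.0
```

Emit:
send_rows:
  deltas:
    - [[0.0288,0.0263,0],0]
    - [[0.0575,0.0527,0],0]
    - [[0.0863,0.079,0],0]
    - [[0.115,0.1053,0],0]
    - [[0.1438,0.1317,0],0]

```text
clock: 2.25
tool_pos: [0.4205, 0.2661, 0.2925]
orientation: [-180.0, -0.0, -13.6]
force: [1.5, -0.3, 0.6]
opening: 0.0439
gripper_force: 0.0
```

Emit:
send_rows:
  deltas:
    - [[0.0288,0.0263,0],0.025]
    - [[0.0575,0.0527,0],0.05]
    - [[0.0863,0.079,0],0.075]
    - [[0.115,0.1053,0],0.1]
    - [[0.1438,0.1317,0],0.127]

```text
clock: 2.67
tool_pos: [0.5076, 0.1366, 0.2925]
orientation: [-180.0, -0.0, -25.2]
force: [1.6, 1.3, -0.1]
opening: 0.0439
gripper_force: 0.0
```

Emit:
send_rows:
  deltas:
    - [[0,0,0.028],0]
    - [[0,0,0.056],0]
    - [[0,0,0.084],0]
    - [[0,0,0.112],0]
    - [[0,0,0.14],0]

```text
clock: 3.08
tool_pos: [0.507, 0.1378, 0.1795]
orientation: [-180.0, -0.0, -25.1]
force: [0.2, -0.4, 0.2]
opening: 0.0439
gripper_force: 0.0
```

```bash
python3 - <<'E'
from h import *
np.set_printoptions(precision=4,suppress=True)
S=ctrl.snapshot("side");T=ctrl.snapshot("top");o=ctrl.get_obs();print(o["tool_pos"],o["force"],o["opening"])
R=Ro.from_euler("xyz",o["orientation"],degrees=True).as_matrix()
for p in(S,T): # mark model fingertip inner edges and measured sleeve axis
    im=p["color"]
    print([proj(p,o["tool_pos"]+R@[0,s*.022,.066]) for s in(1,-1)],proj(p,[.507,.138,.104]),proj(p,[.507,.138,.072]))
a=S["color"][130:240,150:290];b=T["color"][195:305,180:320]
cv2.imwrite("pics/c2.png",cv2.resize(np.hstack([a,b])[:,:,::-1],None,fx=2.8,fy=2.8,interpolation=cv2.INTER_CUBIC))
E
```

```text
[0.5052 0.1369 0.1771] [-0.8128  0.2489  0.0344] 0.04408630614748495
[array([205.5179, 188.7448]), array([211.4074, 179.5101])] [209.5624 186.5917] [210.1765 199.5798]
[array([248.6354, 256.0899]), array([231.4373, 248.1903])] [239.7448 251.2465] [241.0209 251.4244]
```

View pics/c2.png

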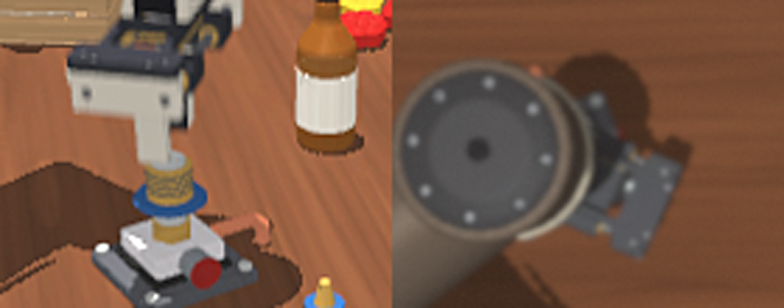

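The side view shows the near fingertip beside the mouth at about (204,188) and the sleeve axis at about (210.7,186–200). They agree to within 1–2 mm, so I'll shift slightly and go down.

Emit:
send_rows:
  deltas:
    - [[0.0024,-0.0022,0.01],0]
    - [[0.0024,-0.0022,0.02],0]
    - [[0.0024,-0.0022,0.03],0]
    - [[0.0024,-0.0022,0.04],0]
    - [[0.0024,-0.0022,0.045],0]

```text
clock: 3.6
tool_pos: [0.5092, 0.1387, 0.1434]
orientation: [180.0, 0.0, -25.1]
force: [0.9, 0.3, -0.1]
opening: 0.0437
gripper_force: 0.0
```

```bash
python3 -c "
from h import *
o=ctrl.get_obs();print(o['tool_pos'],o['force'],o['moment'],o['opening'])"
```

```text
[0.50921769 0.13872951 0.14337904] [ 0.89235067  0.29997256 -0.13079749] [-0.01596928  0.03754933 -0.08241783] 0.04371259162477489
```

Emit:
send_rows:
  deltas:
    - [[0,0,0.001],0]
    - [[0,0,0.002],0]
    - [[0,0,0.003],0]
    - [[0,0,0.003],0]
    - [[0,0,0.003],0]

```text
clock: 4.02
tool_pos: [0.5096, 0.1389, 0.1421]
orientation: [-180.0, -0.0, -25.1]
force: [0.3, 0.5, -0.1]
opening: 0.0437
gripper_force: 0.0
```

Emit:
send_rows:
  deltas:
    - [[0,0,0.001],0]
    - [[0,0,0.002],0]
    - [[0,0,0.003],0]
    - [[0,0,0.003],0]
    - [[0,0,0.003],0]

```text
clock: 4.43
tool_pos: [0.5094, 0.1388, 0.1393]
orientation: [180.0, 0.0, -25.1]
force: [0.2, -1.1, 0.7]
opening: 0.044
gripper_force: 0.0
```

Emit:
send_rows:
  deltas:
    - [[0,0,0.001],0]
    - [[0,0,0.002],0]
    - [[0,0,0.003],0]
    - [[0,0,0.004],0]
    - [[0,0,0.004],0]

```text
clock: 4.85
tool_pos: [0.5095, 0.1388, 0.1363]
orientation: [-180.0, -0.0, -25.0]
force: [-1.5, -0.1, 3.2]
opening: 0.0437
gripper_force: 1.9
```

Emit:
send_rows:
  deltas:
    - [[0,0,0.001],0]
    - [[0,0,0.002],0]
    - [[0,0,0.002],0]
    - [[0,0,0.002],0]
    - [[0,0,0.002],0]

```text
clock: 5.27
tool_pos: [0.5095, 0.1388, 0.1346]
orientation: [-180.0, -0.0, -25.1]
force: [-1.0, 0.6, 3.3]
opening: 0.0437
gripper_force: 2.0
```

Emit:
send_rows:
  deltas:
    - [[0,0,0.0025],0]
    - [[0,0,0.005],0]
    - [[0,0,0.0075],0]
    - [[0,0,0.0105],0]
    - [[0,0,0.0105],0]

```text
clock: 5.68
tool_pos: [0.5095, 0.1388, 0.126]
orientation: [-180.0, -0.0, -25.0]
force: [-1.6, 0.1, 5.2]
opening: 0.0436
gripper_force: 2.5
```

Emit:
send_rows:
  deltas:
    - [[0,0,0.0005],0]
    - [[0,0,0.001],0]
    - [[0,0,0.0015],0]
    - [[0,0,0.0015],0]
    - [[0,0,0.0015],0]

```text
clock: 6.1
tool_pos: [0.5095, 0.1388, 0.1252]
orientation: [-180.0, -0.0, -25.0]
force: [-1.5, -0.7, 6.5]
opening: 0.0436
gripper_force: 3.2
```

Emit:
send_rows:
  deltas:
    - [[0,0,0.0005],0]
    - [[0,0,0.001],0]
    - [[0,0,0.0015],0]
    - [[0,0,0.0015],0]
    - [[0,0,0.0015],0]

```text
clock: 6.52
tool_pos: [0.5095, 0.1388, 0.124]
orientation: [-180.0, -0.0, -25.0]
force: [-1.5, 0.3, 6.5]
opening: 0.0439
gripper_force: 3.4
```

Emit:
send_rows:
  deltas:
    - [[0,0,0.0005],0]
    - [[0,0,0.001],0]
    - [[0,0,0.001],0]
    - [[0,0,0.001],0]
    - [[0,0,0.001],0]

```text
clock: 6.93
tool_pos: [0.5095, 0.1388, 0.1233]
orientation: [-180.0, -0.0, -25.0]
force: [-2.3, -0.4, 7.1]
opening: 0.0438
gripper_force: 3.5
```

Emit:
send_rows:
  deltas:
    - [[0,0,0.0005],0]
    - [[0,0,0.0005],0]
    - [[0,0,0.0005],0]
    - [[0,0,0.0005],0]
    - [[0,0,0.0005],0]

```text
clock: 7.35
tool_pos: [0.5095, 0.1388, 0.1229]
orientation: [-180.0, -0.0, -25.0]
force: [-1.2, -0.1, 7.9]
opening: 0.044
gripper_force: 3.6
```

Emit:
send_rows:
  deltas:
    - [[0,0,-0.003],0]
    - [[0,0,-0.006],0]
    - [[0,0,-0.009],0]
    - [[0,0,-0.012],0]
    - [[0,0,-0.012],0]

```text
clock: 7.77
tool_pos: [0.5095, 0.1388, 0.1323]
orientation: [-180.0, -0.0, -25.1]
force: [0.2, -0.2, 0.2]
opening: 0.0435
gripper_force: 0.0
```

The sleeve stayed back by itself: the force was zero with the fingertips 4 mm above its latched position. Next I'll go up and over to the red nozzle.

Emit:
send_rows:
  deltas:
    - [[0,0,-0.025],0]
    - [[0,0,-0.05],0]
    - [[0,0,-0.075],0]
    - [[0,0,-0.1],0]
    - [[0,0,-0.122],0]
  gripper: 0.7

```text
clock: 8.18
tool_pos: [0.5094, 0.1387, 0.2307]
orientation: [-180.0, -0.0, -25.1]
force: [-0.0, 1.0, -0.4]
opening: 0.0611
gripper_force: 0.0
```

Emit:
send_rows:
  deltas:
    - [[0.02525,0.035,0],0]
    - [[0.0505,0.07,0],0]
    - [[0.07575,0.105,0],0]
    - [[0.101,0.14,0],0]
    - [[0.1263,0.1747,0],0]

```text
clock: 8.6
tool_pos: [0.5417, -0.032, 0.2297]
orientation: [-180.0, 0.0, -25.0]
force: [1.0, 1.4, 0.0]
opening: 0.0612
gripper_force: 0.0
```

Emit:
send_rows:
  deltas:
    - [[0.02525,0.035,0],0]
    - [[0.0505,0.07,0],0]
    - [[0.07575,0.105,0],0]
    - [[0.101,0.14,0],0]
    - [[0.1263,0.1747,0],0]

```text
clock: 9.02
tool_pos: [0.574, -0.2018, 0.2294]
orientation: [180.0, 0.0, -25.1]
force: [0.8, 0.1, -0.0]
opening: 0.0613
gripper_force: 0.0
```

```bash
python3 - <<'E'
from h import *
np.set_printoptions(precision=4,suppress=True)
S=ctrl.snapshot("side");T=ctrl.snapshot("top");o=ctrl.get_obs();print(o["tool_pos"],o["orientation"],o["opening"])
for n,p in(("S",S),("T",T)): print(n,"mouth",proj(p,[.508,.138,.104]),"flange",proj(p,[.508,.138,.062]),"red",proj(p,[.574,-.2,.097]))
a=S["color"][160:315,190:330];b=T["color"][200:355,200:340]
cv2.imwrite("pics/c3.png",cv2.resize(np.hstack([a,b])[:,:,::-1],None,fx=2.8,fy=2.8,interpolation=cv2.INTER_CUBIC))
E
```

```text
[ 0.5742 -0.204   0.2288] [179.9445   0.0506 -25.2822] 0.061832438214276246
S mouth [210.0237 186.5431] flange [210.8199 203.5112] red [282.5433 281.219 ]
T mouth [239.7419 250.8166] flange [241.4033 251.0628] red [383.1742 220.6824]
```

View pics/c3.png

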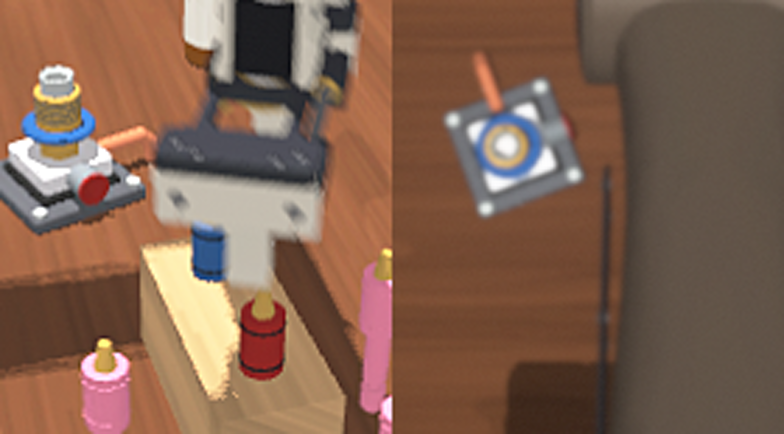

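The left half shows the sleeve back, with the steel tube protruding and the mouth at about (210.4,186.1). The near finger hangs beside the red nozzle, which is at about (283,280). Going down to grasp it.

Emit:
send_rows:
  deltas:
    - [[0,0,0],0]
    - [[0,0,0.01],0]
    - [[0,0,0.02],0]
    - [[0,0,0.03],0]
    - [[0,0,0.04],0]

```text
clock: 9.53
tool_pos: [0.5739, -0.199, 0.1967]
orientation: [180.0, 0.0, -25.0]
force: [-0.6, 0.9, 0.6]
opening: 0.0612
gripper_force: 0.0
```

Emit:
send_rows:
  deltas:
    - [[0,0,0.015],0]
    - [[0,0,0.03],0]
    - [[0,0,0.045],0]
    - [[0,0,0.058],0]
    - [[0,0,0.058],0]

```text
clock: 9.95
tool_pos: [0.5728, -0.1993, 0.1485]
orientation: [179.9, 0.2, -25.0]
force: [-0.8, 0.2, 0.8]
opening: 0.0612
gripper_force: 0.0
```

```bash
python3 - <<'E'
from h import *
np.set_printoptions(precision=4,suppress=True)
S=ctrl.snapshot("side");o=ctrl.get_obs();print(o["tool_pos"],o["orientation"],o["opening"],o["force"])
R=Ro.from_euler("xyz",o["orientation"],degrees=True).as_matrix()
print(proj(S,[.574,-.2,.097]),proj(S,o["tool_pos"]+R@[0,0,.053]))
save(S,"c4.png",(230,210,330,310),5)
E
```

```text
[ 0.5734 -0.1995  0.1499] [179.9401   0.1483 -25.022 ] 0.0613430974614663 [ 0.2322  0.0725 -0.0319]
[282.5433 281.219 ] [282.0258 281.1603]
```

View pics/c4.png

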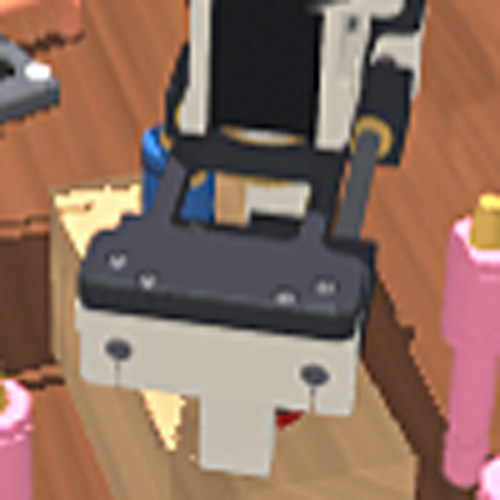

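The near finger stands in front of the red grip, and a bit of red shows at its right at (288,294). It's centred within about a millimetre or two, so I'll close.

Emit:
send_rows:
  deltas:
    - [[0,0,0],0]
    - [[0,0,0],0]
    - [[0,0,0],0]
    - [[0,0,0],0]
    - [[0,0,0],0]
  gripper: 0.1

```text
clock: 10.42
tool_pos: [0.5743, -0.2, 0.1519]
orientation: [-180.0, -0.0, -25.1]
force: [-0.0, -0.5, -0.3]
opening: 0.0334
gripper_force: 0.0
```

Emit:
send_rows:
  deltas:
    - [[0,0,0],0]
    - [[0,0,0],0]
    - [[0,0,0],0]
    - [[0,0,0],0]
    - [[0,0,0],0]

```text
clock: 10.83
tool_pos: [0.5742, -0.2001, 0.1517]
orientation: [180.0, -0.0, -25.0]
force: [-0.9, -0.5, 3.4]
opening: 0.0252
gripper_force: 30.0
```

Emit:
send_rows:
  deltas:
    - [[0,0,-0.0075],0]
    - [[0,0,-0.025],0]
    - [[0,0,-0.05],0]
    - [[0,0,-0.08],0]
    - [[0,0,-0.11],0]

```text
clock: 11.25
tool_pos: [0.5736, -0.1997, 0.2396]
orientation: [180.0, 0.1, -25.1]
force: [0.1, -0.5, -1.5]
opening: 0.0256
gripper_force: 30.0
```

Emit:
send_rows:
  deltas:
    - [[0,0,-0.02],0]
    - [[0,0,-0.04],0]
    - [[0,0,-0.06],0]
    - [[0,0,-0.07],0]
    - [[0,0,-0.075],0]

```text
clock: 11.67
tool_pos: [0.5744, -0.1999, 0.3005]
orientation: [-180.0, -0.1, -25.1]
force: [-0.3, -0.0, -2.5]
opening: 0.0258
gripper_force: 30.0
```

```bash
python3 - <<'E'
from h import *
np.set_printoptions(precision=4,suppress=True)
S=ctrl.snapshot("side");o=ctrl.get_obs();print(o["tool_pos"],o["orientation"],o["opening"],o["force"])
t=o["tool_pos"]
for d in(.0747,.1317,.1407,.1497): print(d,proj(S,t-[0,0,d]))
print(proj(S,[.508,.138,.104]))
save(S,"c5.png",(190,130,330,270),4)
E
```

```text
[ 0.5744 -0.1999  0.3004] [-179.9631   -0.0712  -25.0521] 0.02574338412540847 [ 0.3573 -0.3966 -1.8518]
0.0747 [285.4327 213.1679]
0.1317 [284.196  244.7659]
0.1407 [284.0081 249.5328]
0.1497 [283.8221 254.2409]
[210.0237 186.5431]
```

View pics/c5.png

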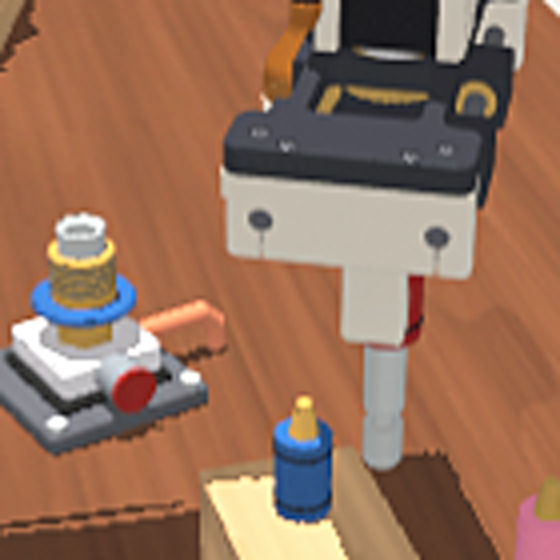

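The red nozzle hangs upright. Its plug end is at about (285.5,245.8), which puts it about 0.1335 m below the TCP, and the axis is about 1.4 px (2.5 mm) right of the tool axis. The mouth is at about (210.5,186). Carrying it over.

Emit:
send_rows:
  deltas:
    - [[-0.02,-0.027,0],0]
    - [[-0.045,-0.061,0],0]
    - [[-0.073,-0.099,0],0]
    - [[-0.101,-0.137,0],0]
    - [[-0.1288,-0.1744,0],0]

```text
clock: 12.13
tool_pos: [0.5387, -0.0286, 0.298]
orientation: [179.9, 0.1, -25.1]
force: [1.4, 0.2, -1.6]
opening: 0.0254
gripper_force: 30.0
```

Emit:
send_rows:
  deltas:
    - [[-0.028,-0.038,0],0]
    - [[-0.056,-0.076,0],0]
    - [[-0.084,-0.114,0],0]
    - [[-0.109,-0.148,0],0]
    - [[-0.1288,-0.1744,0],0]

```text
clock: 12.55
tool_pos: [0.5044, 0.1422, 0.2982]
orientation: [179.9, 0.1, -25.0]
force: [0.4, -0.2, -2.2]
opening: 0.0254
gripper_force: 30.0
```

Emit:
send_rows:
  deltas:
    - [[0,0,0.01],0]
    - [[0,0,0.02],0]
    - [[0,0,0.03],0]
    - [[0,0,0.038],0]
    - [[0,0,0.038],0]

```text
clock: 12.97
tool_pos: [0.5049, 0.1387, 0.2667]
orientation: [179.8, 0.1, -25.2]
force: [-0.2, -0.2, -2.2]
opening: 0.0256
gripper_force: 30.0
```

```bash
python3 - <<'E'
from h import *
np.set_printoptions(precision=4,suppress=True)
S=ctrl.snapshot("side");T=ctrl.snapshot("top");o=ctrl.get_obs();print(o["tool_pos"],o["orientation"],o["opening"],o["force"])
t=o["tool_pos"]
for d in(.0747,.1335): print(d,proj(S,t-[0,0,d]))
print(proj(S,[.508,.139,.104]),proj(S,[.508,.139,.154]),proj(S,[.518,.139,.104]),proj(S,[.508,.149,.104]))
save(S,"c6.png",(160,120,260,240),5)
E
```

```text
[0.5057 0.1391 0.2685] [179.9397   0.0256 -25.133 ] 0.025237677300168935 [ 0.1383 -0.1079 -2.3775]
0.0747 [207.1182 147.9445]
0.1335 [208.2754 173.4867]
[209.9533 186.331 ] [208.9978 165.2885] [214.5542 185.8471] [209.2558 184.228 ]
```

View pics/c6.png

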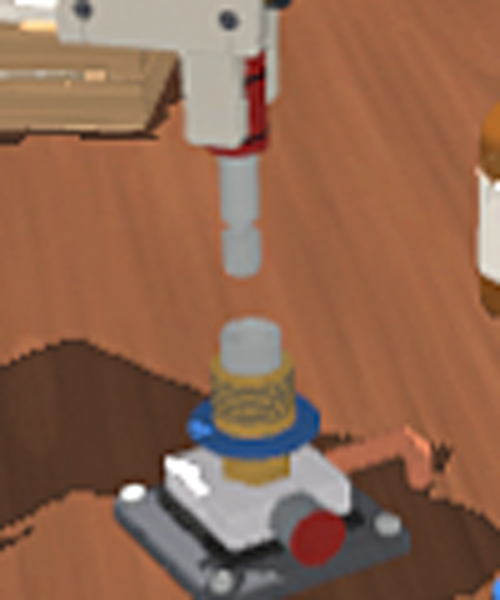

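The side view shows the plug end at about (208.2,174) and the mouth rim centre at about (210.2,185.6). The plug still needs to move about 3 mm to the right, so I'll measure the edges numerically.

```bash
python3 - <<'E'
from h import *
from scipy.optimize import least_squares
np.set_printoptions(precision=4,suppress=True)
S=ctrl.snapshot("side");o=ctrl.get_obs();t=o["tool_pos"];print(t,o["orientation"])
s=cv2.cvtColor(S["color"],cv2.COLOR_RGB2HSV)[...,1].astype(float)
def edges(r,lo,hi,th=75):
    x=np.arange(lo,hi);g=s[r,lo:hi]<th
    i=np.nonzero(g)[0]; a,b=i[0],i[-1]
    f=lambda j,k:x[j]+(th-s[r,x[j]])/(s[r,x[k]]-s[r,x[j]])*(x[k]-x[j])
    return f(a,a-1),f(b,b+1)
for r in list(range(152,176))+list(range(182,194)):
    try:e=edges(r,200,220);print(r,np.round(e,2),"mid",round(sum(e)/2,2),"w",round(e[1]-e[0],2))
    except Exception as x:print(r,x)
def col(z,p):return proj(S,[p[0],p[1],z])
for z in(.154,.144,.135):print("tcp axis",z,col(z,t))
for z in(.104,.099,.094):print("mouth .508 .139",z,col(z,(.508,.139)))
print("x+1mm",col(.104,(.509,.139))-col(.104,(.508,.139)))
h=cv2.cvtColor(S["color"],cv2.COLOR_RGB2HSV);m=(h[...,0]>95)&(h[...,0]<130)&(h[...,1]>110)
for r in range(196,214):
    i=np.nonzero(m[r,185:240])[0]
    if len(i):print("bl",r,i[0]+185,i[-1]+185)
a=np.linspace(0,6.283,90);q=np.array([proj(S,[.508+.029*np.cos(u),.139+.029*np.sin(u),z]) for u in a for z in(.056,.062)]);print("pred flange",q.min(0),q.max(0))
E
```

```text
[0.5059 0.1393 0.269 ] [179.9852  -0.0058 -25.1206]
152 [203.64 211.6 ] mid 207.62 w 7.96
153 [203.7  211.67] mid 207.68 w 7.97
154 [203.73 211.65] mid 207.69 w 7.92
155 [203.73 211.64] mid 207.69 w 7.91
156 [203.72 211.69] mid 207.71 w 7.97
157 [203.79 211.73] mid 207.76 w 7.93
158 [203.96 211.74] mid 207.85 w 7.78
159 [204.05 211.75] mid 207.9 w 7.7
160 [204.03 211.74] mid 207.88 w 7.71
161 [204.08 211.75] mid 207.91 w 7.67
162 [204.41 211.69] mid 208.05 w 7.28
163 [205.   211.14] mid 208.07 w 6.14
164 [205.74 211.12] mid 208.43 w 5.38
165 [204.45 211.95] mid 208.2 w 7.5
166 [204.36 212.05] mid 208.21 w 7.7
167 [204.49 212.01] mid 208.25 w 7.53
168 [204.57 212.1 ] mid 208.33 w 7.54
169 [204.54 212.26] mid 208.4 w 7.73
170 [204.54 212.31] mid 208.43 w 7.77
171 [204.57 212.22] mid 208.4 w 7.65
172 [204.72 211.78] mid 208.25 w 7.06
173 [205.52 211.31] mid 208.41 w 5.79
174 [207.31 209.25] mid 208.28 w 1.94
175 index 0 is out of bounds for axis 0 with size 0
182 index 0 is out of bounds for axis 0 with size 0
183 [208.94 210.38] mid 209.66 w 1.44
184 [205.26 214.14] mid 209.7 w 8.88
185 [204.27 215.41] mid 209.84 w 11.14
186 [203.69 215.53] mid 209.61 w 11.84
187 [203.46 215.55] mid 209.51 w 12.09
188 [203.55 215.55] mid 209.55 w 12.0
189 [203.62 215.61] mid 209.61 w 11.99
190 [203.61 215.79] mid 209.7 w 12.17
191 [203.61 215.79] mid 209.7 w 12.18
192 [203.66 215.68] mid 209.67 w 12.02
193 [204.12 215.45] mid 209.78 w 11.33
tcp axis 0.154 [207.9878 165.3149]
tcp axis 0.144 [208.1839 169.599 ]
tcp axis 0.135 [208.3603 173.4224]
mouth .508 .139 0.104 [209.9533 186.331 ]
mouth .508 .139 0.099 [210.0485 188.3838]
mouth .508 .139 0.094 [210.1436 190.4275]
x+1mm [ 0.4608 -0.0485]
bl 199 219 219
bl 200 201 220
bl 201 200 221
bl 202 199 222
bl 203 198 223
bl 204 198 223
bl 205 198 223
bl 206 198 222
bl 207 198 222
bl 208 199 220
bl 209 201 219
bl 210 203 216
pred flange [197.4758 196.8609] [224.0674 212.4232]
```

Emit:
send_rows:
  deltas:
    - [[0.0008,-0.0004,0.009],0]
    - [[0.0008,-0.0004,0.018],0]
    - [[0.0008,-0.0004,0.027],0]
    - [[0.0008,-0.0004,0.034],0]
    - [[0.0008,-0.0004,0.034],0]

```text
clock: 13.53
tool_pos: [0.5056, 0.1397, 0.24]
orientation: [179.9, 0.1, -25.1]
force: [-1.0, -0.2, -2.0]
opening: 0.0255
gripper_force: 30.0
```

Emit:
send_rows:
  deltas:
    - [[0,0,0.001],0]
    - [[0,0,0.002],0]
    - [[0,0,0.003],0]
    - [[0,0,0.004],0]
    - [[0,0,0.005],0]

```text
clock: 13.95
tool_pos: [0.5064, 0.1402, 0.2379]
orientation: [-180.0, -0.0, -25.1]
force: [0.2, -0.2, -2.8]
opening: 0.0256
gripper_force: 30.0
```

Emit:
send_rows:
  deltas:
    - [[0,0,0.001],0]
    - [[0,0,0.002],0]
    - [[0,0,0.003],0]
    - [[0,0,0.004],0]
    - [[0,0,0.005],0]

```text
clock: 14.37
tool_pos: [0.5063, 0.1401, 0.2337]
orientation: [-180.0, -0.0, -25.1]
force: [0.1, 0.6, -1.4]
opening: 0.0254
gripper_force: 30.0
```

Emit:
send_rows:
  deltas:
    - [[0,0,0.001],0]
    - [[0,0,0.002],0]
    - [[0,0,0.003],0]
    - [[0,0,0.004],0]
    - [[0,0,0.005],0]

```text
clock: 14.78
tool_pos: [0.5063, 0.1399, 0.2297]
orientation: [180.0, -0.0, -25.1]
force: [-0.6, -0.6, -1.7]
opening: 0.0251
gripper_force: 30.0
```

Emit:
send_rows:
  deltas:
    - [[0,0,0.001],0]
    - [[0,0,0.002],0]
    - [[0,0,0.003],0]
    - [[0,0,0.004],0]
    - [[0,0,0.005],0]

```text
clock: 15.2
tool_pos: [0.5063, 0.1399, 0.2256]
orientation: [180.0, 0.0, -25.1]
force: [0.2, -1.6, -1.7]
opening: 0.0256
gripper_force: 30.0
```

Emit:
send_rows:
  deltas:
    - [[0,0,0.001],0]
    - [[0,0,0.002],0]
    - [[0,0,0.003],0]
    - [[0,0,0.004],0]
    - [[0,0,0.005],0]

```text
clock: 15.62
tool_pos: [0.5063, 0.14, 0.2217]
orientation: [180.0, 0.0, -25.1]
force: [-0.2, -2.5, -2.1]
opening: 0.0255
gripper_force: 30.0
```

Emit:
send_rows:
  deltas:
    - [[0,0,0.001],0]
    - [[0,0,0.002],0]
    - [[0,0,0.003],0]
    - [[0,0,0.004],0]
    - [[0,0,0.005],0]

```text
clock: 16.03
tool_pos: [0.5063, 0.14, 0.2177]
orientation: [180.0, 0.0, -25.1]
force: [0.3, -3.8, -2.2]
opening: 0.0256
gripper_force: 30.0
```

Emit:
send_rows:
  deltas:
    - [[0,0,0.001],0]
    - [[0,0,0.002],0]
    - [[0,0,0.003],0]
    - [[0,0,0.004],0]
    - [[0,0,0.005],0]

```text
clock: 16.45
tool_pos: [0.5063, 0.14, 0.2137]
orientation: [180.0, -0.0, -25.1]
force: [0.1, -2.5, -0.8]
opening: 0.0254
gripper_force: 30.0
```

The bore pushes the plug towards −y, so I'll ease 0.7 mm that way and continue.

Emit:
send_rows:
  deltas:
    - [[0.0004,0.0008,0],0]
    - [[0.0004,0.0008,0.001],0]
    - [[0.0004,0.0008,0.002],0]
    - [[0.0004,0.0008,0.003],0]
    - [[0.0004,0.0008,0.004],0]

```text
clock: 16.87
tool_pos: [0.5064, 0.1396, 0.2105]
orientation: [-180.0, -0.0, -25.1]
force: [-0.1, -0.0, -1.2]
opening: 0.0256
gripper_force: 30.0
```

Emit:
send_rows:
  deltas:
    - [[0,0,0.001],0]
    - [[0,0,0.002],0]
    - [[0,0,0.003],0]
    - [[0,0,0.004],0]
    - [[0,0,0.005],0]

```text
clock: 17.28
tool_pos: [0.5069, 0.1395, 0.2074]
orientation: [-179.9, -0.1, -25.0]
force: [-0.9, -1.7, 6.8]
opening: 0.0252
gripper_force: 30.0
```

Emit:
send_rows:
  deltas:
    - [[0,0,0],0]
    - [[0,0,0],0]
    - [[0,0,0],0]
    - [[0,0,0],0]
    - [[0,0,0],0]

```text
clock: 17.7
tool_pos: [0.5067, 0.1396, 0.207]
orientation: [-180.0, -0.0, -25.0]
force: [-1.5, -0.7, 6.0]
opening: 0.0252
gripper_force: 30.0
```

```bash
python3 - <<'E'
from h import *
np.set_printoptions(precision=4,suppress=True)
S=ctrl.snapshot("side");o=ctrl.get_obs();print(o["tool_pos"],o["orientation"],o["opening"],o["force"],o["moment"])
h=cv2.cvtColor(S["color"],cv2.COLOR_RGB2HSV);m=(h[...,0]>95)&(h[...,0]<130)&(h[...,1]>110);m[:,:185]=0;m[:,240:]=0;m[:180]=0;m[225:]=0
ys,xs=np.nonzero(m);print(xs.min(),xs.max(),ys.min(),ys.max())
save(S,"c7.png",(170,130,250,230),6)
E
```

```text
[0.5067 0.1395 0.207 ] [-179.9531   -0.0412  -25.0423] 0.025562556393007273 [-1.0721 -1.1408  5.1498] [-0.4256  0.1544 -0.0353]
198 223 200 211
```

View pics/c7.png

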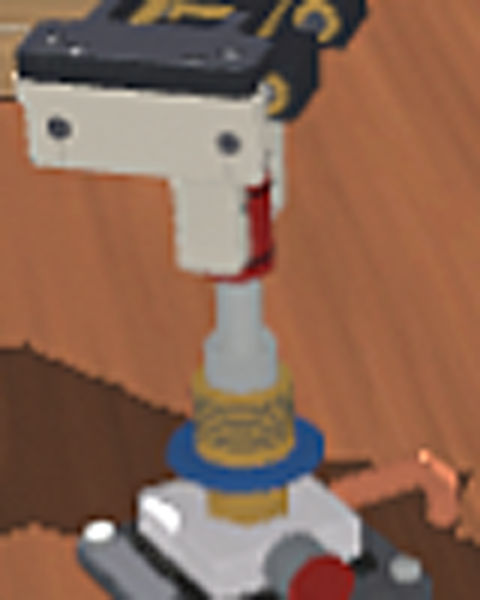

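The sleeve is still back and the plug is about 30 mm in. The force rose sharply, so the plug is probably off-centre against an edge. I'll back off 3 mm, centre it by 1 mm towards −y, and feel again.

Emit:
send_rows:
  deltas:
    - [[0,0,-0.002],0]
    - [[0,0,-0.004],0]
    - [[0.0005,0.0011,-0.004],0]
    - [[0.0005,0.0011,-0.004],0]
    - [[0.0005,0.0011,-0.004],0]

```text
clock: 18.17
tool_pos: [0.5061, 0.1383, 0.2094]
orientation: [180.0, 0.0, -25.1]
force: [-0.7, 0.4, -1.5]
opening: 0.0257
gripper_force: 30.0
```

```bash
python3 -c "
from h import *
o=ctrl.get_obs();print(o['tool_pos'],o['force'],o['moment'],o['opening'])"
```

```text
[0.50610289 0.13832497 0.20935483] [-0.66180385  0.38796509 -1.46980732] [ 0.02026913  0.05833404 -0.02019301] 0.02568306292256854
```

Free now, with no side load. Easing down again in small steps.

Emit:
send_rows:
  deltas:
    - [[0,0,0.0005],0]
    - [[0,0,0.001],0]
    - [[0,0,0.0015],0]
    - [[0,0,0.002],0]
    - [[0,0,0.002],0]

```text
clock: 18.58
tool_pos: [0.5063, 0.1384, 0.2081]
orientation: [180.0, -0.0, -25.1]
force: [0.8, -0.5, -2.4]
opening: 0.0255
gripper_force: 30.0
```

Emit:
send_rows:
  deltas:
    - [[0,0,0.0005],0]
    - [[0,0,0.001],0]
    - [[0,0,0.0015],0]
    - [[0,0,0.002],0]
    - [[0,0,0.002],0]

```text
clock: 19.0
tool_pos: [0.5067, 0.1385, 0.2071]
orientation: [-180.0, -0.0, -25.0]
force: [-0.2, -0.5, 4.3]
opening: 0.0252
gripper_force: 30.0
```

```bash
python3 - <<'E'
from h import *
np.set_printoptions(precision=4,suppress=True)
L=[]
for _ in range(10):
    S=ctrl.snapshot("side");o=ctrl.get_obs();L.append(np.r_[o["force"],o["moment"],o["tool_pos"]])
L=np.array(L);print(L.mean(0),L.std(0))
h=cv2.cvtColor(S["color"],cv2.COLOR_RGB2HSV);s=h[...,1].astype(float)
for r in range(174,196):
    i=np.nonzero(s[r,198:222]<75)[0]
    if len(i):print(r,i[0]+198,i[-1]+198)
a=np.linspace(0,6.283,90)
m=(h[...,0]>95)&(h[...,0]<130)&(h[...,1]>110);m[:,:185]=0;m[:,240:]=0;m[:180]=0;m[225:]=0
ys,xs=np.nonzero(m);print("blue",xs.min(),xs.max(),ys.min(),ys.max())
for q in(0,8,10,12,14):
    p=np.array([proj(S,[.5072+.029*np.cos(u),.1385+.029*np.sin(u),z-q*1e-3]) for u in a for z in(.066,.072)]);print(q,p.min(0),p.max(0))
E
```

```text
[-0.6731 -0.067   4.898  -0.0632  0.1539 -0.0112  0.5067  0.1385  0.207 ] [0.4721 0.6117 0.5804 0.0386 0.0349 0.0397 0.     0.     0.    ]
174 200 210
175 202 209
177 206 213
178 206 213
179 206 213
180 206 213
181 206 213
182 206 213
183 206 213
184 206 213
185 205 214
186 204 215
187 204 215
188 204 215
189 204 215
190 204 215
191 204 215
192 204 215
193 204 215
194 205 214
195 208 209
blue 198 223 200 211
0 [196.8896 193.0854] [223.6192 208.5622]
8 [197.0913 196.2241] [223.723  211.7812]
10 [197.1417 197.0053] [223.7489 212.5822]
12 [197.192  197.7851] [223.7748 213.3817]
14 [197.2423 198.5636] [223.8007 214.1796]
```

```bash
python3 - <<'E'
from h import *
np.set_printoptions(precision=3,suppress=True)
S=ctrl.snapshot("side");o=ctrl.get_obs()
s=cv2.cvtColor(S["color"],cv2.COLOR_RGB2HSV)[...,1].astype(float)
def mid(r,lo=199,hi=221,th=75):
    x=np.arange(lo,hi);i=np.nonzero(s[r,lo:hi]<th)[0];a,b=i[0],i[-1]
    f=lambda j,k:x[j]+(th-s[r,x[j]])/(s[r,x[k]]-s[r,x[j]])*(x[k]-x[j])
    return (f(a,a-1)+f(b,b+1))/2
p=[mid(r) for r in range(177,184)];q=[mid(r) for r in range(187,193)]
print(np.array(p),np.array(q),"tilt px/row",np.polyfit(range(177,184),p,1)[0])
print("plug minus tube at row 189.5, px",np.mean(p)+.0464*(189.5-180)-np.mean(q),"(.46 px/mm)")
t=o["tool_pos"];a=proj(S,t-[0,0,.077]);b=proj(S,t-[0,0,.1]);print("tcp axis",a,b)
E
```

```text
[209.448 209.42  209.457 209.45  209.433 209.495 209.553] [209.507 209.544 209.625 209.691 209.697 209.761] tilt px/row 0.015785367149360078
plug minus tube at row 189.5, px 0.26840956604033295 (.46 px/mm)
tcp axis [208.865 175.681] [209.311 185.274]
```

The groove position (row 163.7) gives a plug about 57 mm long, so this contact is at about 26 mm depth. That is the valve. I'll press on gently and watch the force.

Emit:
send_rows:
  deltas:
    - [[0,0,0.0003],0]
    - [[0,0,0.0006],0]
    - [[0,0,0.0006],0]
    - [[0,0,0.0006],0]
    - [[0,0,0.0006],0]

```text
clock: 19.97
tool_pos: [0.5066, 0.1385, 0.2064]
orientation: [-180.0, -0.0, -25.0]
force: [-0.1, -0.1, 4.6]
opening: 0.0256
gripper_force: 30.0
```

```bash
cat > avg.py <<'E'
from h import *
np.set_printoptions(precision=4,suppress=True)
L=[]
for _ in range(6):
    S=ctrl.snapshot("side");o=ctrl.get_obs();L.append(np.r_[o["force"],o["moment"],o["tool_pos"]])
print(np.mean(L,0),o["clock"])
E
python3 avg.py
```

```text
[ 0.0959 -0.029   5.2511 -0.0376  0.0375 -0.0041  0.5067  0.1385  0.2064] 20.2667
```

Half a millimetre more added only 0.35 N, so it is the valve spring. Continuing.

Emit:
send_rows:
  deltas:
    - [[0,0,0.0006],0]
    - [[0,0,0.0012],0]
    - [[0,0,0.0018],0]
    - [[0,0,0.0025],0]
    - [[0,0,0.0025],0]

```text
clock: 20.68
tool_pos: [0.5064, 0.1384, 0.2041]
orientation: [-180.0, -0.0, -25.1]
force: [-0.4, 0.2, 3.8]
opening: 0.0256
gripper_force: 30.0
```

Emit:
send_rows:
  deltas:
    - [[0,0,0.0006],0]
    - [[0,0,0.0012],0]
    - [[0,0,0.0018],0]
    - [[0,0,0.0025],0]
    - [[0,0,0.0025],0]

```text
clock: 21.1
tool_pos: [0.5065, 0.1385, 0.2022]
orientation: [-180.0, -0.0, -25.0]
force: [-0.3, -1.2, 4.7]
opening: 0.0252
gripper_force: 30.0
```

Emit:
send_rows:
  deltas:
    - [[0,0,0.001],0]
    - [[0,0,0.002],0]
    - [[0,0,0.003],0]
    - [[0,0,0.004],0]
    - [[0,0,0.005],0]

```text
clock: 21.52
tool_pos: [0.5065, 0.1385, 0.1984]
orientation: [-180.0, -0.0, -25.0]
force: [0.5, -0.4, 6.3]
opening: 0.0254
gripper_force: 30.0
```

Emit:
send_rows:
  deltas:
    - [[0,0,0.001],0]
    - [[0,0,0.002],0]
    - [[0,0,0.003],0]
    - [[0,0,0.004],0]
    - [[0,0,0.005],0]

```text
clock: 21.93
tool_pos: [0.5065, 0.1384, 0.1945]
orientation: [-180.0, -0.0, -25.0]
force: [-0.4, -1.3, 7.2]
opening: 0.0255
gripper_force: 30.0
```

Emit:
send_rows:
  deltas:
    - [[0,0,0.001],0]
    - [[0,0,0.002],0]
    - [[0,0,0.003],0]
    - [[0,0,0.004],0]
    - [[0,0,0.004],0]

```text
clock: 22.35
tool_pos: [0.5065, 0.1384, 0.1912]
orientation: [-180.0, -0.0, -25.0]
force: [-0.5, -0.5, 7.0]
opening: 0.0252
gripper_force: 30.0
```

Emit:
send_rows:
  deltas:
    - [[0,0,0.0006],0]
    - [[0,0,0.0012],0]
    - [[0,0,0.0018],0]
    - [[0,0,0.0025],0]
    - [[0,0,0.0025],0]

```text
clock: 22.77
tool_pos: [0.5066, 0.1384, 0.1893]
orientation: [-180.0, -0.0, -25.0]
force: [-0.3, 0.3, 8.0]
opening: 0.0254
gripper_force: 30.0
```

Emit:
send_rows:
  deltas:
    - [[0,0,0.0006],0]
    - [[0,0,0.0012],0]
    - [[0,0,0.0018],0]
    - [[0,0,0.0025],0]
    - [[0,0,0.0025],0]

```text
clock: 23.18
tool_pos: [0.5065, 0.1384, 0.1873]
orientation: [-180.0, -0.0, -25.0]
force: [-1.1, 0.3, 6.3]
opening: 0.0254
gripper_force: 30.0
```

```bash
cat >> avg.py <<'E'
h=cv2.cvtColor(S["color"],cv2.COLOR_RGB2HSV);m=(h[...,0]>95)&(h[...,0]<130)&(h[...,1]>110);m[:,:185]=0;m[:,240:]=0;m[:180]=0;m[225:]=0
ys,xs=np.nonzero(m);print("blue rows",ys.min(),ys.max())
E
sed -i 's/range(6)/range(3)/' avg.py; python3 avg.py
```

```text
[-0.9627 -0.1036  6.512  -0.062   0.2823 -0.011   0.5065  0.1385  0.1873] 23.3333
blue rows 199 210
```

Emit:
send_rows:
  deltas:
    - [[0,0,0.0005],0]
    - [[0,0,0.001],0]
    - [[0,0,0.0013],0]
    - [[0,0,0.0013],0]
    - [[0,0,0.0013],0]

```text
clock: 23.75
tool_pos: [0.5067, 0.1385, 0.1861]
orientation: [-180.0, -0.0, -25.0]
force: [1.1, 1.1, 2.5]
opening: 0.0252
gripper_force: 30.0
```

Emit:
send_rows:
  deltas:
    - [[0,0,0.0005],0]
    - [[0,0,0.001],0]
    - [[0,0,0.0013],0]
    - [[0,0,0.0013],0]
    - [[0,0,0.0013],0]

```text
clock: 24.17
tool_pos: [0.5064, 0.1384, 0.1848]
orientation: [-180.0, -0.0, -25.1]
force: [1.2, 0.6, 3.5]
opening: 0.0253
gripper_force: 30.0
```

```bash
python3 avg.py; python3 -c "
from h import *
S=ctrl.snapshot('side');save(S,'c8.png',(170,130,250,230),6)"
```

```text
[ 1.0236  0.1224  4.1837  0.12   -0.3151  0.0055  0.5064  0.1384  0.1848] 24.3167
blue rows 196 207
```

View pics/c8.png

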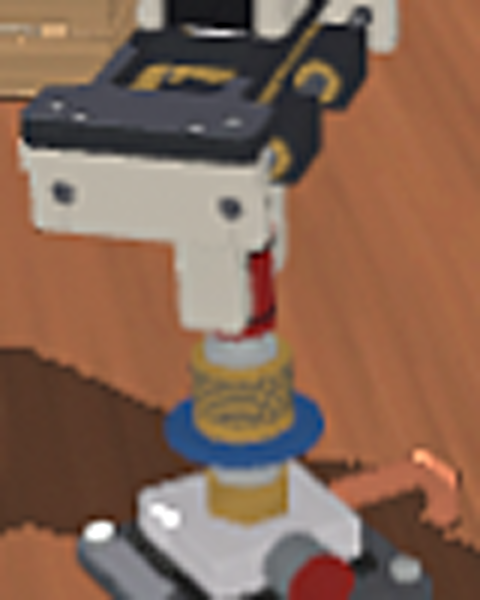

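The sleeve has sprung forward: the flange is up at rows 196–207, 4 px (10 mm) higher, and the force dropped. The plug is home, so I'll release and withdraw.

Emit:
send_rows:
  deltas:
    - [[0,0,0],0]
    - [[0,0,0],0]
    - [[0,0,0],0]
    - [[0,0,0],0]
    - [[0,0,0],0]
  gripper: 0.7

```text
clock: 24.78
tool_pos: [0.5061, 0.1382, 0.1845]
orientation: [180.0, 0.0, -25.1]
force: [-0.9, 0.4, 0.0]
opening: 0.0534
gripper_force: 0.0
```

Emit:
send_rows:
  deltas:
    - [[0,0,-0.01],0]
    - [[0,0,-0.025],0]
    - [[0,0,-0.045],0]
    - [[0,0,-0.065],0]
    - [[0,0,-0.085],0]

```text
clock: 25.2
tool_pos: [0.5062, 0.1383, 0.2541]
orientation: [180.0, -0.0, -25.1]
force: [1.0, 0.1, 0.1]
opening: 0.0614
gripper_force: 0.0
```

Emit:
send_rows:
  deltas:
    - [[0,0,-0.025],0]
    - [[0,0,-0.05],0]
    - [[0,0,-0.075],0]
    - [[0,0,-0.09],0]
    - [[0,0,-0.1],0]

```text
clock: 25.62
tool_pos: [0.5066, 0.1385, 0.3352]
orientation: [-179.9, -0.1, -25.0]
force: [-0.4, 0.7, -0.0]
opening: 0.0612
gripper_force: 0.0
```

```bash
python3 avg.py; python3 -c "
from h import *
S=ctrl.snapshot('side');save(S,'c9.png',(160,110,300,270),3.6)"
```

```text
[ 0.4551  0.2428 -0.3463  0.0239 -0.0617  0.0007  0.5066  0.1385  0.3345] 25.7667
blue rows 196 207
```

View pics/c9.png

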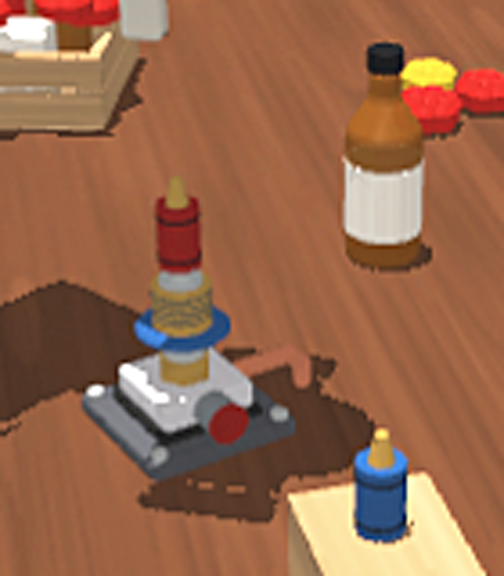

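The last view shows the red nozzle upright in the coupler at about (210,175) and the sleeve flange back at its starting rows. The blue nozzle and the bottle are untouched and the gripper is clear. Handing in.

```bash
python3 -c "
from plant import ctrl
print(ctrl.close_job())"
```

```text
the job is handed in; nothing more can be done
None
```

The job is handed in: the red nozzle is pressed home and locked, with the sleeve sprung forward, the gripper clear, and about 10 N the most push seen on the coupler (limit 16 N).

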